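Fetch the granite sample from behind the bottle and the tin

TASK

The granite puck and the orange spacer are needed at the toggle clamp, but the bottle and the tin stand in front of them in the plywood tray. First stand the bottle and the tin out of the way on the black rubber mat, then lay the orange spacer flat and centred on the clamp's round steel anvil and set the granite puck centred on top of it without dropping it, and only then put the bottle and the tin back upright in the tray, each just where it stood. Leave the mug, the nut driver and the magnetic pickup tool where they are.

Things in the scene. Friction and masses are not known exactly. Their poses are not given: they have to be found in the camera images.
- bottle: Loose white plastic bottle with a red band and a red screw cap, 110 mm high; straight round body of 60 mm diameter from the foot up to 78 mm, then a shoulder and a cap of 29 mm diameter. Origin: centre of the underside, z up. It stands in the tray's front row, the puck or spacer about 68 mm behind its axis, the tin about 116 mm beside it. 0.2 to 0.35 kg.
- tin: Loose green round tin with a yellow band and a steel lid, straight, 63 mm diameter (64.4 mm over the rims), 85 mm high. Origin: centre of the underside, z up along its axis. It stands beside the bottle in the tray's front row. It weighs 0.25 to 0.42 kg.
- puck: Loose granite puck sample, blue-grey with dark and light flecks, a plain disc of 58 mm diameter, 30 mm high, about 0.2 kg. Origin: centre of the underside, z up. It lies flat in the tray's back row.
- spacer: Loose orange nylon spacer washer, a flat ring of 60 mm outer diameter, 26 mm hole, 12 mm thick. Origin: centre of the underside, z up. It lies flat in the tray's back row beside the puck (about 116 mm from it).
- tray: Fixed open plywood tray, 194 (x) by 274 mm (y) outside, 170 by 250 inside. Origin: centre of the underside, at bench level; +x points to its back, away from the robot. Heights above the bench: inner floor 12 mm, front lip 26, sides 42, back board 57. Front row (bottle, tin) about 36 mm in front of its centre, back row (puck, spacer) about 32 mm behind it, each about 58 mm to the left and right.
- mat: Fixed black rubber mat on the bench, 220 mm (its x) by 130 mm (its y), 4 mm thick: the side area. Origin: centre of the underside, on the bench; x along its length. It is on one side of the tray, the clamp on the other.
- fixture: Fixed toggle-clamp fixture: grey base plate 90 mm wide (y), 10 mm thick, with a round steel anvil of 76 mm diameter whose flat top is 26 mm above the bench. Origin: on the anvil's axis, at bench level; z up. Behind the anvil (+x), at least 80 mm from its axis, stands the open steel clamp, up to 175 mm high, its red handle lying back to 260 mm from the axis.
- mug: Loose blue enamel mug, 84 mm diameter, 82 mm high, standing on the bench in front of the tray. Origin: centre of the underside. Leave it alone.
- nut_driver: Loose nut driver with a yellow handle and a steel shaft, 213 mm long, 26 mm thick, lying on the bench behind the tray. Origin: at bench level, where the shaft enters the handle; x along the shaft. Leave it alone.
- pickup_tool: Loose telescopic magnetic pickup tool, pushed together, black grip and steel rod, 156 mm long, 12 mm thick, lying on the bench in front of the tray. Origin: at bench level, near its middle; x along the rod. Leave it alone.
Things that resemble listed ones, but are neither listed nor needed, are in the scene too. There is more than one size of the puck; the job needs the smallest.

How it is judged:
On the way, in this order (a step that is already met when the one before it is completed fails the run):
1. the bottle and the tin both stand released on the mat (x of bottle in the frame of mat between -0.11 and 0.11 m and y of bottle in the frame of mat between -0.065 and 0.065 m and z of each of bottle, tin in the frame of mat below 0.009 m and angle between each of bottle, tin's own z axis and vertical below 0.1 rad and linear speed of each of bottle, tin below 0.03 m/s and angular speed of each of bottle, tin below 0.3 rad/s and contact force between each of bottle, tin and the fingers below 0.1 N and x of tin in the frame of mat between -0.11 and 0.11 m and y of tin in the frame of mat between -0.065 and 0.065 m), for 0.2 s.
2. the spacer lies flat, centred and released on the anvil, bottle and tin still on the mat (all of step 1 and horizontal distance between spacer and fixture below 0.012 m and z of spacer in the frame of fixture between 0.022 and 0.03 m and angle between the z axis of spacer and the z axis of fixture, either way round below 0.1 rad and linear speed of spacer below 0.03 m/s and angular speed of spacer below 0.3 rad/s and contact force between spacer and the fingers below 0.1 N), for 0.2 s.
3. the puck rests centred and released on the spacer on the anvil, bottle and tin still on the mat (all of step 2 and horizontal distance between puck and fixture below 0.012 m and z of puck in the frame of fixture between 0.034 and 0.043 m and angle between the z axis of puck and the z axis of fixture, either way round below 0.1 rad and linear speed of puck below 0.03 m/s and angular speed of puck below 0.3 rad/s and contact force between puck and the fingers below 0.1 N), for 0.2 s.
At the end, for the whole second after the job is handed in: The spacer lies flat on the anvil and the puck flat on the spacer, each within 12 mm of the anvil's axis; bottle and tin stand upright in the tray, each within 15 mm of where it stood at the start; all four released and at rest (horizontal distance between each of spacer, puck and fixture below 0.012 m and z of spacer in the frame of fixture between 0.022 and 0.03 m and angle between the z axis of each of spacer, puck and the z axis of fixture, either way round below 0.1 rad and linear speed of each of spacer, puck, bottle, tin below 0.03 m/s and angular speed of each of spacer, puck, bottle, tin below 0.3 rad/s and contact force between each of spacer, puck, bottle, tin and the fingers below 0.1 N and z of puck in the frame of fixture between 0.034 and 0.043 m and distance of each of bottle, tin from where it was at the start of the episode below 0.015 m and angle between each of bottle, tin's own z axis and vertical below 0.1 rad); the robot touches nothing.
It fails at once if the mug is shifted more than 15 mm (distance of mug from where it was at the start of the episode above 0.015 m).
It fails at once if the nut driver is shifted more than 15 mm (distance of nut_driver from where it was at the start of the episode above 0.015 m).
It fails at once if the pickup tool is shifted more than 15 mm (distance of pickup_tool from where it was at the start of the episode above 0.015 m).
It fails at once if the granite puck is dropped (falls freely by about 2 cm or more) (linear speed of puck above 0.6 m/s and contact force between puck and the fingers below 0.05 N).
It also fails if it takes over 141 s, if anything falls off the work surface, if the arm or the gripper's body presses on something with over 40 N, if the wrist force passes 120 N, or if a joint passes its speed limit or range.

ROBOT

A 7-joint arm with a two-finger parallel gripper is mounted at the origin on the work surface. World frame = base frame: x ahead of the robot, y to its left, z up, the work surface at z = 0. Lengths are in m, angles in rad, forces in N, time in s.
With the tool pointing down it reaches from about 0.4 to 0.85 m from the base axis. Payload 6.9 kg.
Tool frame: the origin (TCP) lies midway between the tips of the shut fingers; the grasp point (between the pads) lies behind it (ctrl.pinch_z is the z of the grasp point in the tool frame, in m); z points along the fingers, y is the direction in which the jaws open and shut (so a half turn about z gives the same grasp; the last joint's range is limited). The gripper opens to 85 mm and grips with 20 to 120 N. Pads are 22 mm wide; open, the fingers measure 114 mm over their backs; the gripper's body (76 mm by 85 mm) begins 54 mm behind the grasp point. The pads swing forward as they close: fully open they stand 13 mm farther back than shut.
Start: joints at [1.24, 0.507, -0.238, 1.5, 0.126, 1.149, -0.155], TCP at [0.264, -0.566, 0.231] pointing down, gripper open.
Joint ranges: [-3.08, 3.08], [-0.24, 2.05], [-1.43, 1.35], [0, 2.5], [-1.52, 4.66], [0.17, 1.96], [-2.89, 2.89]. Speed limits (rad/s): [2.39, 2.39, 3.14, 3.14, 3.14, 3.14, 3.14].

INTERFACE

Orientations are given as a unit quaternion [w, x, y, z].
In Python, from station import ctrl, get_state, vision, ticket, models gives the robot as it stands. Calls block until the motion is done:
- ctrl.movep(position, orientation): joint-space move of the TCP to a pose.
- ctrl.movel(position, frame=None, max_speed=0.15): straight line of the TCP; frame=None keeps the orientation; max_speed is the mean speed in m/s.
- ctrl.set_joints(angles): joint-space move.
- ctrl.ungrasp() and ctrl.close_gripper(force=None): open the fingers fully, or close them until they stop; force is the grip in N (None keeps the last).
- ctrl.pause(seconds).
- ctrl.ik(position, orientation): joint angles nearest the present ones, or None.
- get_state(): the state.
- vision.grab_frame(name): name is "scene" or "top"; returns (picture, depth): 384x512x3 uint8, blue, green, red; 384x512 float32, m along the optical axis (not along the pixel's ray), 0 where there is no reading.
- vision.camera_info(name): a dict with "mtx" (3x3 intrinsics, pixels), "R" (3x3) and "t" (3): a world point X has camera coordinates R X + t. Camera axes: x right, y down, z forward; pixel columns grow to the right and rows downward; lengths in m; the calibration is good to about 2 mm. A picture is of the moment at which its call begins. camera_info takes no time and is no camera call.
A pose or a line that the arm cannot do raises ctrl.Unreachable and nothing moves.
- ticket.close_job(): hands the job in, once; it reports no verdict.
Trained networks look in the newest picture that a camera, given by its name, has taken for a name from the list of things; names that differ only in an ending like _2 or _b are one class to them, and where a whole thing is asked for, a point or a joint stands for the part that bears it (a point fixed in the world has none). Each returns a list of dicts, best first, with "p" (0 to 1); they miss things now and then, are a little off and sometimes report something else, mostly with a low value. They report only what shows in the picture. A call takes as long as a camera call. They do not tell look-alikes from the thing itself.
- models.recognise(camera, target): "point" ([column, row] in pixels, amid what is visible of it).
- models.masks_of(camera, target): "mask" (384x512 bool, what is visible of it) and "point" ([column, row] in pixels, amid what is visible of it).
The state is a dict: "time": time; "qpos": joint angles; "qd": joint speeds; "tau": joint torques, N m; "tcp_pos": TCP position; "eef_rot": TCP orientation; "contact_force": force on the tool from outside, world axes, zero at the start; "wrist_torque": the same for the moment, N m; "width": finger opening in m.
Only numpy, scipy, OpenCV 4.12 (cv2) and the standard library are available. Lean on these libraries where they do the work, as an engineer would, in place of code of your own. Each camera call takes 0.05 s, during which the arm holds its last target.

## Working session

There is one attempt and no reset: what is moved stays moved. The work goes in short steps, each a Python script; the robot and the scene stay as the last script left them, time stands still between calls to the robot, and variables do not carry over. Pictures are saved under pics/ and viewed, and the job is handed in when it is done.

```bash
mkdir -p pics; ls
python3 - <<'E'
from station import ctrl, get_state, vision, ticket, models
import cv2
s=get_state(); print(s['time'],s['tcp_pos'],s['eef_rot'],s['width'],ctrl.pinch_z)
for n in('scene','top'):
    im,d=vision.grab_frame(n); cv2.imwrite(f'pics/{n}0.png',im)
    c=vision.camera_info(n); print(n,c['mtx'],c['R'],c['t'])
for t in ['bottle','tin','puck','spacer','tray','mat','fixture','mug','nut_driver','pickup_tool']:
    for n in('scene','top'):
        r=models.recognise(n,t); print(t,n,[(round(float(x['p']),2),[round(float(v)) for v in x['point']]) for x in r])
E
```

```text
pics
0.0 [ 0.26411748 -0.56586472  0.23042095] [-8.92727108e-04  9.76241517e-01  2.16683301e-01 -2.22998019e-04] 0.0854788287804078 -0.0187
scene [[353.88488042   0.         252.75428802]
 [  0.         353.88488042 195.30745375]
 [  0.           0.           1.        ]] [[-0.68881892  0.7247385   0.0168109 ]
 [ 0.39313975  0.39293734 -0.83128899]
 [-0.60907277 -0.56599855 -0.55558619]] [ 0.39082341 -0.19530766  1.21255373]
top [[388.81999168   0.         260.01829512]
 [  0.         388.81999168 193.37055372]
 [  0.           0.           1.        ]] [[ 0.00238565 -0.99919929  0.03993848]
 [-0.98925406 -0.00819667 -0.14597674]
 [ 0.14618722 -0.03916105 -0.98848152]] [-0.01893225  0.58714009  0.79307385]
bottle scene [(0.93, [239, 170]), (0.68, [219, 188])]
bottle top [(0.92, [300, 220])]
tin scene [(0.8, [273, 183]), (0.4, [365, 261]), (0.26, [257, 200])]
tin top [(0.75, [244, 219])]
puck scene [(0.92, [162, 208]), (0.8, [253, 201]), (0.6, [309, 232]), (0.4, [266, 161])]
puck top [(0.82, [247, 190]), (0.61, [176, 199]), (0.59, [308, 127])]
spacer scene [(0.76, [220, 187])]
spacer top [(0.89, [292, 193])]
tray scene [(0.59, [238, 200])]
tray top [(0.76, [274, 205]), (0.74, [118, 210]), (0.37, [298, 221])]
mat scene []
mat top [(0.86, [402, 236]), (0.64, [294, 196])]
fixture scene [(0.77, [364, 259]), (0.38, [274, 181])]
fixture top [(0.57, [116, 210])]
mug scene [(0.97, [333, 177])]
mug top [(0.9, [204, 296]), (0.7, [296, 219])]
nut_driver scene [(0.79, [202, 263])]
nut_driver top [(0.56, [228, 107]), (0.47, [305, 290])]
pickup_tool scene [(0.67, [263, 162])]
pickup_tool top [(0.59, [302, 293]), (0.16, [289, 187])]
```

View pics/scene0.png

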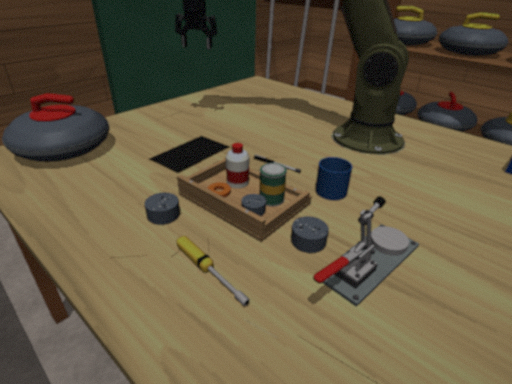

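View pics/top0.png

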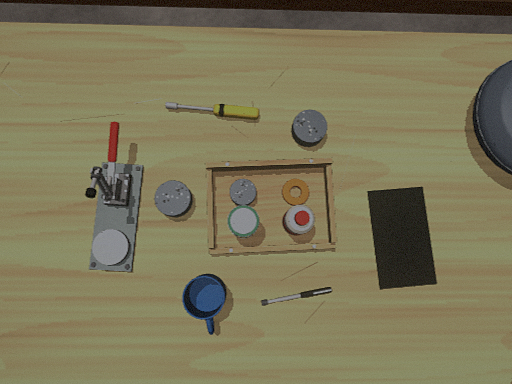

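The top view has +x up and +y left. In the tray are the tin (244,219), bottle (300,220), small puck (243,191) and spacer (296,192). The anvil is at (111,247) and the mat at (402,237). Larger look-alike pucks lie outside the tray at (174,198) and (309,127). Next I'll measure positions using the masks and depth.

```bash
cat > h.py <<'E'
from station import ctrl, get_state, vision, ticket, models
import numpy as np, cv2
def cloud(n):
    im,d=vision.grab_frame(n); c=vision.camera_info(n); K,R,t=c['mtx'],np.array(c['R']),np.array(c['t'])
    v,u=np.mgrid[:384,:512]
    P=np.stack([(u-K[0,2])/K[0,0]*d,(v-K[1,2])/K[1,1]*d,d],-1)
    W=(P-t)@R   # R^T (P-t)
    W[d<=0]=np.nan
    return im,d,W
def proj(n,X):
    c=vision.camera_info(n); p=c['R']@np.asarray(X)+c['t']; q=c['mtx']@p; return q[:2]/q[2]
def pix2plane(n,uv,z):
    c=vision.camera_info(n); K,R,t=c['mtx'],np.array(c['R']),np.array(c['t'])
    uv=np.atleast_2d(uv).astype(float)
    r=np.c_[(uv-K[[0,1],[2,2]])/K[0,0],np.ones(len(uv))]@R
    o=-R.T@t
    return o+r*((z-o[2])/r[:,2])[:,None]
def topcirc(n,mask,W,z,tol):
    m=mask&(np.abs(W[...,2]-z)<tol)
    m=m.astype(np.uint8)
    k,l,st,_=cv2.connectedComponentsWithStats(m)
    if k<2: return None
    i=1+np.argmax(st[1:,4]); m=(l==i).astype(np.uint8)
    cs,_=cv2.findContours(m,cv2.RETR_EXTERNAL,cv2.CHAIN_APPROX_NONE)
    p=max(cs,key=len)[:,0]
    w=pix2plane(n,p,z)[:,:2].astype(np.float32)
    (x,y),r=cv2.minEnclosingCircle(w)
    e=cv2.fitEllipse(w)
    return dict(ell=np.round(e[0],4),d=np.round(e[1],4),mec=(round(x,4),round(y,4),round(r,4)),zmed=round(float(np.nanmedian(W[...,2][m>0])),4),n=int(m.sum()))
E
python3 - <<'E'
from h import *
im,d,W=cloud('top')
im2,d2,W2=cloud('scene')
print('bench z',np.nanmedian(W[330:370,50:150,2]),np.nanmedian(W[30:80,100:400,2]))
zt=dict(bottle=.122,tin=.097,puck=.042,spacer=.024,mug=.082,mat=.004,fixture=.026)
for t,z in zt.items():
    for n,Wx in(('top',W),('scene',W2)):
        for r in models.masks_of(n,t):
            if r['p']<.3: continue
            print(t,n,round(float(r['p']),2),np.round(r['point']),topcirc(n,r['mask'],Wx,z,.008))
big=cv2.resize(im[140:270,190:345],None,fx=5,fy=5,interpolation=cv2.INTER_CUBIC); cv2.imwrite('pics/tray_zoom.png',big[:600,:800])
E
```

```text
bench z -0.0005244783697529058 -0.00022808471020087452
bottle top 0.65 [299. 221.] {'ell': array([ 0.5291, -0.0946]), 'd': array([0.0263, 0.0279]), 'mec': (0.5293, -0.0945, 0.0144), 'zmed': 0.1214, 'n': 171}
bottle scene 0.71 [238. 168.] {'ell': array([ 0.5349, -0.0876]), 'd': array([0.0271, 0.0385]), 'mec': (0.5363, -0.0874, 0.0205), 'zmed': 0.1206, 'n': 71}
tin top 0.96 [242. 220.] {'ell': array([0.5244, 0.0189]), 'd': array([0.0613, 0.0627]), 'mec': (0.5244, 0.0193, 0.0321), 'zmed': 0.0972, 'n': 804}
tin scene 0.98 [274. 182.] {'ell': array([0.5296, 0.0248]), 'd': array([0.0598, 0.0699]), 'mec': (0.5302, 0.0237, 0.0361), 'zmed': 0.0966, 'n': 331}
puck top 0.94 [242. 190.] {'ell': array([0.5913, 0.0208]), 'd': array([0.053, 0.055]), 'mec': (0.5912, 0.0213, 0.0289), 'zmed': 0.0416, 'n': 523}
puck top 0.84 [310. 129.] {'ell': array([ 0.7401, -0.127 ]), 'd': array([0.075 , 0.0759]), 'mec': (0.7396, -0.1274, 0.0395), 'zmed': 0.0397, 'n': 906}
puck top 0.69 [403. 237.] None
puck top 0.36 [291. 196.] None
puck scene 0.8 [256. 203.] {'ell': array([0.5946, 0.0259]), 'd': array([0.057 , 0.0
[... 1068 characters left out ...]
 array([0.1471, 0.2662]), 'mec': (0.4978, -0.3374, 0.1251), 'zmed': 0.0036, 'n': 5597}
mat scene 0.59 [184. 155.] {'ell': array([ 0.502 , -0.3306]), 'd': array([0.1428, 0.2548]), 'mec': (0.5016, -0.3289, 0.1203), 'zmed': 0.003, 'n': 1357}
fixture top 0.63 [116. 210.] {'ell': array([0.4731, 0.3002]), 'd': array([0.0739, 0.0753]), 'mec': (0.4735, 0.3002, 0.0388), 'zmed': 0.0254, 'n': 1041}
fixture top 0.48 [296. 219.] {'ell': array([ 0.4971, -0.0934]), 'd': array([1.000e-03, 1.095e+00]), 'mec': (0.5034, -0.0819, 0.0049), 'zmed': 0.0276, 'n': 5}
fixture scene 0.76 [364. 260.] {'ell': array([0.4774, 0.3043]), 'd': array([0.0749, 0.0809]), 'mec': (0.4781, 0.3046, 0.042), 'zmed': 0.0253, 'n': 760}
```

Run:
```python
from h import *
im,d,W=cloud('top')
for p in [(244,219),(300,220),(301,217),(243,191),(284,192),(308,192),(111,247),(402,237),(174,198),(309,127),(207,295),(270,205),(113,220),(316,291)]:
    print(p,np.round(W[p[1],p[0]],4))
g=cv2.cvtColor(im,cv2.COLOR_BGR2GRAY)
m=(g<45).astype(np.uint8)[170:310,350:460]
k,l,st,c=cv2.connectedComponentsWithStats(m);i=1+np.argmax(st[1:,4])
cs,_=cv2.findContours((l==i).astype(np.uint8),cv2.RETR_EXTERNAL,cv2.CHAIN_APPROX_NONE)
p=max(cs,key=len)[:,0]+[350,170]
w=pix2plane('top',p,.004)[:,:2].astype(np.float32); r=cv2.minAreaRect(w); print('mat',r,cv2.boxPoints(r))
```

```text
(244, 219) [0.5273 0.0181 0.0995]
(300, 220) [ 0.5242 -0.0903  0.122 ]
(301, 217) [ 0.53   -0.0923  0.1218]
(243, 191) [0.5922 0.0208 0.0429]
(284, 192) [ 0.5939 -0.0698  0.0221]
(308, 192) [ 0.594  -0.1228  0.0244]
(111, 247) [0.4722 0.2995 0.0262]
(402, 237) [ 0.4965 -0.3372  0.0042]
(174, 198) [0.5763 0.1681 0.0396]
(309, 127) [ 0.7376 -0.1245  0.0416]
(207, 295) [0.3703 0.0967 0.0038]
(270, 205) [ 0.5658 -0.0393  0.0127]
(113, 220) [0.5306 0.3034 0.0116]
(316, 291) [ 0.3791 -0.1391  0.0111]
mat ((0.4981042742729187, -0.3351268172264099), (0.21767227351665497, 0.12792272865772247), 5.111068248748779) [[ 0.38400277 -0.28111562]
 [ 0.39539897 -0.40852973]
 [ 0.61220574 -0.389138  ]
 [ 0.6008096  -0.2617239 ]]
```

View pics/tray_zoom.png

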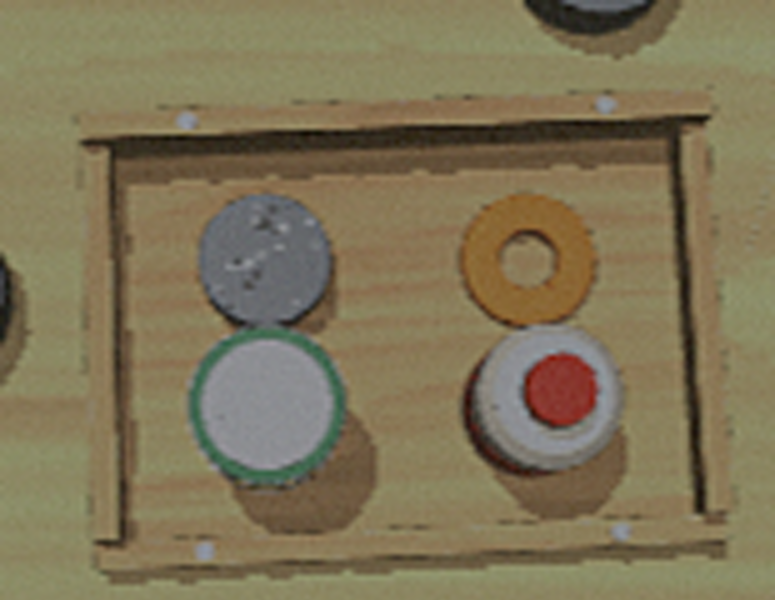

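```bash
cat >> h.py <<'E'
import math
def Q(a): return [0,math.cos(a/2),math.sin(a/2),0]
YAW=math.radians(2)
ZS=.20
def st(tag=''):
    s=get_state(); print(tag,'t',round(s['time'],2),'tcp',np.round(s['tcp_pos'],4),'w',round(s['width'],4),'F',np.round(s['contact_force'],1))
    return s
def pick(xy,z,force,yaw=YAW):
    ctrl.movep([*xy,ZS],Q(yaw)); st('above')
    ctrl.movel([*xy,z+.03],max_speed=.25); ctrl.movel([*xy,z],max_speed=.1); st('at')
    ctrl.close_gripper(force); s=st('closed')
    ctrl.movel([*xy,z+.03],max_speed=.1); ctrl.movel([*xy,ZS],max_speed=.25); return st('lifted')
def place(xy,z,yaw=YAW):
    ctrl.movep([*xy,ZS],Q(yaw)); st('above')
    ctrl.movel([*xy,z+.03],max_speed=.25); ctrl.movel([*xy,z],max_speed=.06); st('at')
    ctrl.ungrasp(); st('open')
    ctrl.movel([*xy,z+.03],max_speed=.12); ctrl.movel([*xy,ZS],max_speed=.3); st('up')
E
python3 - <<'E'
from h import *
for p in [(.529,-.0945,.055),(.5244,.019,.042),(.553,-.330,.047),(.443,-.340,.03),(.473,.3,.03),(.5944,-.0953,.011),(.5913,.0208,.014)]:
    q=ctrl.ik(list(p),Q(YAW)); print(p,None if q is None else np.round(q,2))
pick((.529,-.0945),.055,50)
im,_,_=cloud('scene'); cv2.imwrite('pics/s1.png',im)
E
```

```text
(0.529, -0.0945, 0.055) [ 0.28  0.59 -0.23  1.95  0.21  0.63 -1.62]
(0.5244, 0.019, 0.042) [ 0.07  0.59 -0.22  1.99  0.23  0.58 -1.85]
(0.553, -0.33, 0.047) [ 0.58  0.71 -0.14  1.66  0.13  0.78 -1.15]
(0.443, -0.34, 0.03) [ 0.7   0.64 -0.13  1.91  0.14  0.6  -1.06]
(0.473, 0.3, 0.03) [-0.36  0.67 -0.4   1.9   0.41  0.65 -2.54]
(0.5944, -0.0953, 0.011) [ 0.24  0.72 -0.19  1.8   0.21  0.64 -1.62]
(0.5913, 0.0208, 0.014) [ 0.04  0.7  -0.18  1.83  0.2   0.63 -1.8 ]
above t 3.91 tcp [ 0.5289 -0.0957  0.2   ] w 0.0855 F [-0.5 -0.7  0.4]
at t 4.97 tcp [ 0.5295 -0.0946  0.0558] w 0.0853 F [ 0.   0.1 -0.3]
closed t 5.34 tcp [ 0.5296 -0.0946  0.0561] w 0.058 F [-0.7 -0.   6. ]
lifted t 6.4 tcp [ 0.5282 -0.0946  0.1986] w 0.0582 F [-0.6  0.2 -2.1]
```

View pics/s1.png

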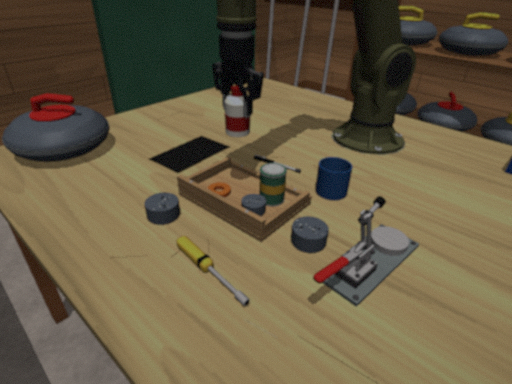

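The bottle is in the grasp and lifted, at width 58 mm. Next I'll place it on the mat and then move the tin.

Run:
```python
from h import *
place((.550,-.330),.048)
pick((.5244,.019),.042,60)
im,_,_=cloud('scene'); cv2.imwrite('pics/s2.png',im)
```

```text
above t 7.39 tcp [ 0.5503 -0.328   0.1991] w 0.0583 F [-0.2  0.9 -2.2]
at t 8.68 tcp [ 0.5495 -0.33    0.0482] w 0.0582 F [-2.6  1.6  5.1]
open t 9.07 tcp [ 0.55   -0.33    0.0478] w 0.0853 F [ 0.4 -0.7  0.1]
up t 10.03 tcp [ 0.5498 -0.33    0.2   ] w 0.085 F [-1.2  0.2  0.4]
above t 11.35 tcp [0.5248 0.0174 0.1997] w 0.0853 F [ 0.6 -0.   0.6]
at t 12.46 tcp [0.5249 0.019  0.0428] w 0.0855 F [-0.3  0.9 -0. ]
closed t 12.8 tcp [0.5251 0.0192 0.0432] w 0.062 F [-1.2  0.3  7.3]
lifted t 13.91 tcp [0.5235 0.0187 0.1985] w 0.0619 F [ 0.8 -0.4 -3.9]
```

View pics/s2.png

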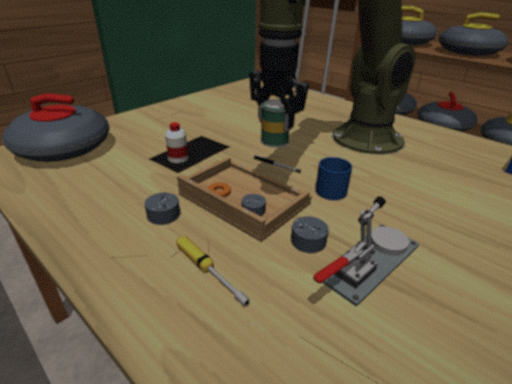

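The bottle is standing on the mat at (177,145) and the tin is lifted. It touched down slightly early, so I'll add a millimetre. Next I'll place the tin and check positions on the mat.

Run:
```python
from h import *
place((.447,-.340),.0355)
ctrl.movep([.473,.25,.22],Q(YAW))
im,d,W=cloud('top'); cv2.imwrite('pics/t3.png',im)
for t,z in dict(bottle=.114,tin=.089,puck=.042,spacer=.024,fixture=.026).items():
    for r in models.masks_of('top',t):
        if r['p']<.3: continue
        print(t,round(float(r['p']),2),np.round(r['point']),topcirc('top',r['mask'],W,z,.008))
im,d,W=cloud('scene'); cv2.imwrite('pics/s3.png',im)
for t,z in dict(bottle=.114,tin=.089).items():
    for r in models.masks_of('scene',t)[:1]:
        print(t,round(float(r['p']),2),np.round(r['point']),topcirc('scene',r['mask'],W,z,.008))
```

```text
above t 15.33 tcp [ 0.448  -0.3382  0.1998] w 0.0618 F [-0.1 -0.2 -3.7]
at t 16.68 tcp [ 0.4465 -0.3399  0.0353] w 0.0616 F [-1.9  1.   1.5]
open t 17.04 tcp [ 0.4472 -0.3401  0.0355] w 0.0854 F [-0.5 -0.   0.7]
up t 18.04 tcp [ 0.4467 -0.34    0.1997] w 0.0853 F [ 0.1  1.1 -1.3]
bottle 0.94 [405. 209.] {'ell': array([ 0.5489, -0.3285]), 'd': array([0.0264, 0.0302]), 'mec': (0.5479, -0.3283, 0.0158), 'zmed': 0.1133, 'n': 173}
tin 0.94 [416. 259.] {'ell': array([ 0.4466, -0.3389]), 'd': array([0.0621, 0.0635]), 'mec': (0.4464, -0.3386, 0.0328), 'zmed': 0.089, 'n': 798}
puck 0.97 [245. 188.] {'ell': array([0.5909, 0.0206]), 'd': array([0.055 , 0.0559]), 'mec': (0.591, 0.0207, 0.029), 'zmed': 0.0417, 'n': 550}
puck 0.97 [308. 127.] {'ell': array([ 0.7398, -0.1268]), 'd': array([0.075 , 0.0756]), 'mec': (0.7397, -0.1268, 0.0391), 'zmed': 0.0399, 'n': 908}
puck 0.83 [175. 199.] {'ell': array([0.5766, 0.1705]), 'd': array([0.0745, 0.0752]), 'mec': (0.5765, 0.1703, 0.0386), 'zmed': 0.0398, 'n': 1010}
spacer 0.78 [297. 187.] {'ell': array([ 0.5945, -0.0953]), 'd': array([0.0572, 0.0585]), 'mec': (0.5943, -0.0957, 0.0303), 'zmed': 0.0234, 'n': 465}
fixture 0.77 [116. 202.] {'ell': array([0.5957, 0.2928]), 'd': array([0.0615, 0.0713]), 'mec': (0.5964, 0.2918, 0.0416), 'zmed': 0.0298, 'n': 384}
bottle 0.62 [179. 147.] {'ell': array([ 0.5559, -0.3172]), 'd': array([0.0239, 0.0345]), 'mec': (0.5583, -0.3169, 0.0191), 'zmed': 0.1119, 'n': 40}
tin 0.59 [201. 132.] {'ell': array([ 0.452 , -0.3294]), 'd': array([0.0577, 0.0708]), 'mec': (0.452, -0.3302, 0.0368), 'zmed': 0.0881, 'n': 153}
```

View pics/t3.png

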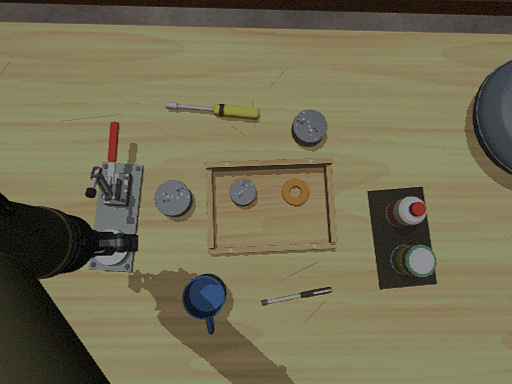

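View pics/s3.png

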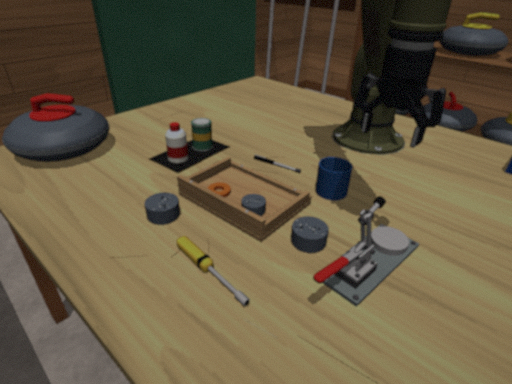

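Both stand upright on the mat: in the top view the bottle is at (410,210) and the tin at (415,260). Measured positions match the commanded ones to about 1.5 mm. Next is the spacer.

Run:
```python
from h import *
s=pick((.5944,-.0960),.011,40)
im,_,_=cloud('scene'); cv2.imwrite('pics/s4.png',im[40:240,150:420].repeat(2,0).repeat(2,1))
```

```text
above t 21.98 tcp [ 0.5945 -0.0938  0.2004] w 0.0851 F [ 0.2  0.4 -0.8]
at t 23.22 tcp [ 0.5946 -0.0959  0.0114] w 0.0852 F [0.  1.  0.4]
closed t 23.61 tcp [ 0.595  -0.096   0.0125] w 0.0581 F [-3.4 -0.6  8.8]
lifted t 24.84 tcp [ 0.5935 -0.0963  0.1984] w 0.058 F [-0.5 -0.1 -1. ]
```

View pics/s4.png

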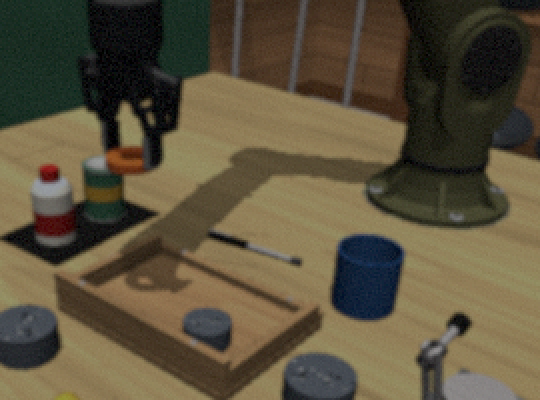

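The spacer is held level at the fingertips. Now I'll place it on the anvil.

Run:
```python
from h import *
place((.473,.2993),.0268)
s=pick((.5912,.0200),.014,50)
im,d,W=cloud('top'); cv2.imwrite('pics/t5.png',im[150:290,40:340].repeat(2,0).repeat(2,1))
for t,z in dict(spacer=.038,fixture=.026,bottle=.114,tin=.089).items():
    for r in models.masks_of('top',t):
        if r['p']<.3: continue
        print(t,round(float(r['p']),2),np.round(r['point']),topcirc('top',r['mask'],W,z,.006))
im,_,_=cloud('scene'); cv2.imwrite('pics/s5.png',im)
```

```text
above t 26.42 tcp [0.474  0.2978 0.1996] w 0.058 F [-0.2  0.5 -1.2]
at t 27.79 tcp [0.4728 0.2989 0.0266] w 0.0576 F [-0.9 -2.   4.9]
open t 28.18 tcp [0.4729 0.2993 0.0266] w 0.0853 F [-0.2 -0.1  1. ]
up t 29.21 tcp [0.473  0.2989 0.1998] w 0.0854 F [ 0.2 -0.2  0.3]
above t 30.37 tcp [0.5907 0.0222 0.1999] w 0.085 F [-0.5  0.2  0.4]
at t 31.59 tcp [0.5914 0.0201 0.0144] w 0.0853 F [-0.9  0.1  0.4]
closed t 31.98 tcp [0.5918 0.0203 0.0152] w 0.0565 F [-1.4  0.3  5.5]
lifted t 33.2 tcp [0.5903 0.0194 0.1983] w 0.0566 F [ 0.  -0.4 -1.8]
spacer 0.77 [106. 239.] {'ell': array([0.4733, 0.2963]), 'd': array([0.0564, 0.0569]), 'mec': (0.4733, 0.2965, 0.0296), 'zmed': 0.0373, 'n': 509}
fixture 0.74 [116. 205.] {'ell': array([0.4731, 0.3007]), 'd': array([0.0739, 0.0745]), 'mec': (0.4724, 0.3005, 0.0387), 'zmed': 0.0256, 'n': 323}
bottle 0.62 [414. 203.] {'ell': array([ 0.5492, -0.3292]), 'd': array([0.0267, 0.0285]), 'mec': (0.5494, -0.3292, 0.0149), 'zmed': 0.1135, 'n': 167}
bottle 0.42 [229. 225.] None
```

View pics/t5.png

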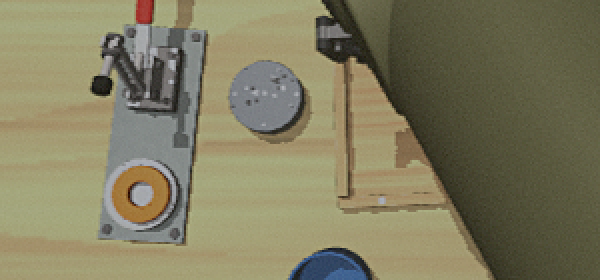

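View pics/s5.png

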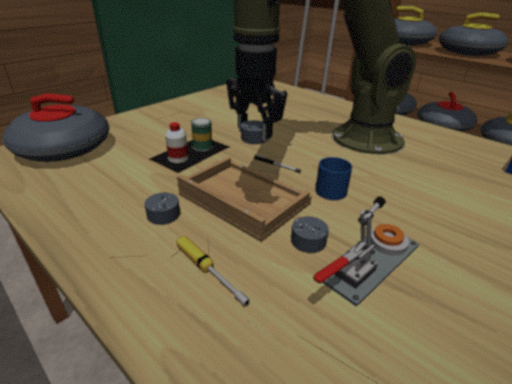

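The spacer is flat on the anvil, about 4 mm off its axis (limit 12). The puck is held level, so I'll set it down now.

Run:
```python
from h import *
place((.473,.3008),.0418)
ctrl.movep([.5,.05,.25],Q(YAW))
im,d,W=cloud('top'); cv2.imwrite('pics/t6.png',im[150:290,40:340].repeat(2,0).repeat(2,1))
for t,z in dict(puck=.068,fixture=.026,bottle=.114,tin=.089).items():
    for r in models.masks_of('top',t):
        if r['p']<.3: continue
        print(t,round(float(r['p']),2),np.round(r['point']),topcirc('top',r['mask'],W,z,.006))
im,_,W=cloud('scene'); cv2.imwrite('pics/s6.png',im)
```

```text
above t 34.67 tcp [0.4742 0.2992 0.1998] w 0.0566 F [ 0.4 -0.5 -1.5]
at t 35.98 tcp [0.4728 0.3008 0.0414] w 0.0564 F [ 0.5 -0.5 -2. ]
open t 36.38 tcp [0.4731 0.3009 0.0419] w 0.0853 F [-0.3  0.   0.1]
up t 37.36 tcp [0.4731 0.3004 0.1999] w 0.0853 F [ 0.2  0.  -0.6]
puck 0.85 [104. 246.] {'ell': array([0.4719, 0.3003]), 'd': array([0.0494, 0.057 ]), 'mec': (0.4722, 0.2984, 0.0288), 'zmed': 0.0676, 'n': 583}
puck 0.82 [308. 126.] None
fixture 0.75 [104. 218.] {'ell': array([0.4417, 0.2987]), 'd': array([0.0106, 0.0405]), 'mec': (0.4439, 0.3009, 0.022), 'zmed': 0.0252, 'n': 69}
bottle 0.68 [406. 212.] {'ell': array([ 0.5492, -0.3293]), 'd': array([0.0265, 0.0284]), 'mec': (0.5491, -0.3291, 0.0149), 'zmed': 0.1133, 'n': 165}
tin 0.93 [415. 258.] {'ell': array([ 0.4464, -0.3388]), 'd': array([0.062 , 0.0629]), 'mec': (0.4465, -0.3387, 0.0325), 'zmed': 0.0891, 'n': 794}
```

View pics/t6.png

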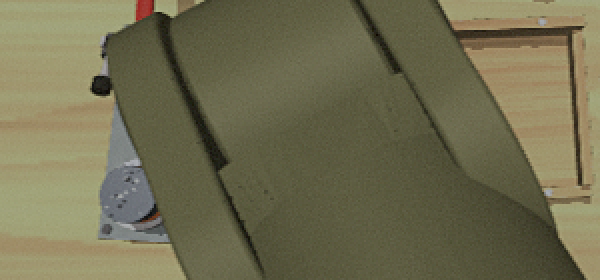

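View pics/s6.png

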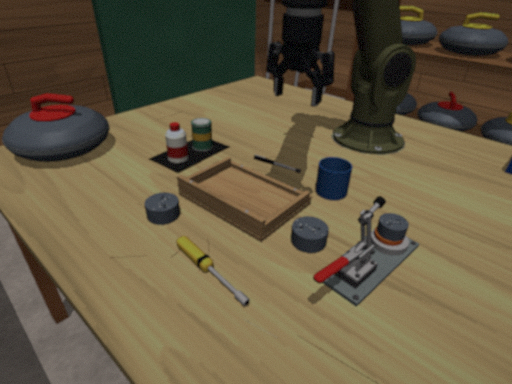

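The puck sits flat and centred on the spacer, with its top at z 0.0676. Next I'll return the bottle and then the tin.

Run:
```python
from h import *
pick((.550,-.330),.0475,50)
place((.529,-.0947),.0567)
pick((.447,-.340),.0345,60)
place((.5246,.0188),.0438)
ctrl.movep([.30,-.35,.30],Q(YAW)); st('away')
im,d,W=cloud('top'); cv2.imwrite('pics/t7.png',im)
for t,z in dict(bottle=.122,tin=.097,puck=.068,spacer=.038,fixture=.026,mug=.082).items():
    for r in models.masks_of('top',t):
        if r['p']<.3: continue
        print(t,round(float(r['p']),2),np.round(r['point']),topcirc('top',r['mask'],W,z,.008))
im,_,W=cloud('scene'); cv2.imwrite('pics/s7.png',im)
```

```text
above t 40.11 tcp [ 0.5509 -0.3278  0.2006] w 0.0854 F [-0.4  1.1  0.1]
at t 41.2 tcp [ 0.5502 -0.33    0.0478] w 0.0853 F [ 0.2  0.1 -0. ]
closed t 41.57 tcp [ 0.5507 -0.33    0.0486] w 0.0583 F [-1.5  0.9  6.4]
lifted t 42.66 tcp [ 0.5491 -0.33    0.1984] w 0.058 F [ 0.3  0.  -2.5]
above t 43.59 tcp [ 0.5291 -0.0967  0.1993] w 0.0579 F [-0.  -0.3 -2. ]
at t 44.84 tcp [ 0.5286 -0.0949  0.0566] w 0.0583 F [-1.7 -2.4  3.1]
open t 45.23 tcp [ 0.5291 -0.0946  0.0567] w 0.0853 F [-0.4 -0.8 -0.1]
up t 46.16 tcp [ 0.5289 -0.0951  0.2   ] w 0.0854 F [ 0.5 -0.5 -0.6]
above t 47.17 tcp [ 0.4479 -0.338   0.1997] w 0.0852 F [ 0.7  0.4 -0.3]
at t 48.31 tcp [ 0.4474 -0.3401  0.0351] w 0.0854 F [ 1.1 -1.1 -0.2]
closed t 48.65 tcp [ 0.4475 -0.3402  0.0356] w 0.0622 F [-0.7  0.2  5.2]
lifted t 49.79 tcp [ 0.4459 -0.3399  0.1985] w 0.0619 F [ 0.1 -0.1 -3.1]
above t 51.17 tcp [0.5247 0.0171 0.1995] w 0.0619 F [ 0.4 -0.6 -3.1]
at t 52.48 tcp [0.5242 0.0185 0.0437] w 0.0618 F [-2.3 -1.1  3.4]
open t 52.84 tcp [0.5248 0.019  0.0438] w 0.0854 F [ 0.  -0.1 -0.2]
up t 53.81 tcp [0.5245 0.0184 0.1998] w 0.08
[... 417 characters left out ...]
78 [308. 127.] None
puck 0.71 [109. 244.] {'ell': array([0.4725, 0.2977]), 'd': array([0.0545, 0.0564]), 'mec': (0.4723, 0.2981, 0.0292), 'zmed': 0.0676, 'n': 646}
puck 0.69 [302. 295.] None
puck 0.64 [175. 199.] None
spacer 0.47 [120. 244.] {'ell': array([0.4737, 0.2692]), 'd': array([0.0046, 0.022 ]), 'mec': (0.4732, 0.2708, 0.0115), 'zmed': 0.036, 'n': 25}Traceback (most recent call last):
  File "<stdin>", line 11, in <module>
  File "h.py", line 28, in topcirc
    e=cv2.fitEllipse(w)
cv2.error: OpenCV(4.12.0) /io/opencv/modules/imgproc/src/shapedescr.cpp:361: error: (-201:Incorrect size of input array) There should be at least 5 points to fit the ellipse in function 'fitEllipseNoDirect'
```

View pics/t7.png

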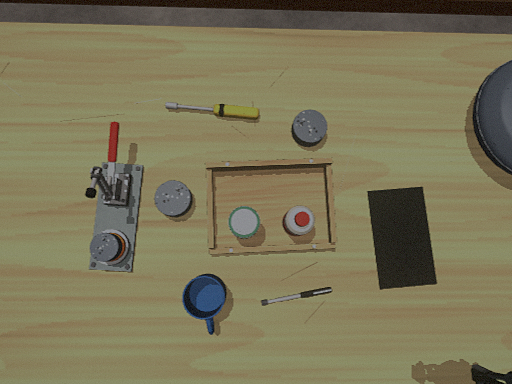

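Bottle at (299,220) and tin at (244,221) are back within about 2.5 mm of where they stood. The mug, nut driver and pickup tool look unmoved. One last check: has the spacer stayed put under the puck?

Run:
```python
from h import *
for n in('top','scene'):
    im,d,W=cloud(n); 
    hsv=cv2.cvtColor(im,cv2.COLOR_BGR2HSV)
    m=(hsv[...,0]>3)&(hsv[...,0]<18)&(hsv[...,1]>130)&(np.hypot(W[...,0]-.473,W[...,1]-.3)<.045)&(W[...,2]>.02)&(W[...,2]<.05)
    p=W[m]; print(n,m.sum(),np.round(p.min(0),4),np.round(p.max(0),4))
    # circle of known radius 30 mm through the side/edge points
    from scipy.optimize import least_squares
    if n=='scene': 
        r=least_squares(lambda c:np.hypot(*(p[:,:2]-c).T)-.030,[.473,.3],loss='soft_l1',f_scale=.002); print(r.x,np.std(r.fun))
        cv2.imwrite('pics/s8.png',cv2.resize(im[190:290,320:430],None,fx=5,fy=5))
    z=.068; mm=(np.abs(W[...,2]-.068)<.006)&(np.hypot(W[...,0]-.473,W[...,1]-.3)<.05); print('puck',topcirc(n,mm,W,z,.006))
a=cv2.imread('pics/top0.png'); b,_,_=cloud('top'); d=cv2.absdiff(a,b).max(2)
for nm,(x0,y0,x1,y1) in dict(mug=(175,268,235,335),driver=(155,95,265,125),pick=(255,280,340,310)).items(): print(nm,d[y0:y1,x0:x1].mean(), (d[y0:y1,x0:x1]>60).sum())
```

```text
top 81 [0.4453 0.2686 0.0336] [0.5013 0.2969 0.0473]
puck {'ell': array([0.4722, 0.2985]), 'd': array([0.0559, 0.0572]), 'mec': (0.4718, 0.2983, 0.0295), 'zmed': 0.0675, 'n': 673}
scene 131 [0.4765 0.2715 0.0284] [0.5028 0.3281 0.0498]
[0.47027163 0.29968298] 0.0012174525672920364
puck {'ell': array([0.4759, 0.302 ]), 'd': array([0.0566, 0.0617]), 'mec': (0.4765, 0.3017, 0.0322), 'zmed': 0.0674, 'n': 445}
mug 4.740049751243781 0
driver 3.746060606060606 0
pick 3.6976470588235295 0
```

View pics/s8.png

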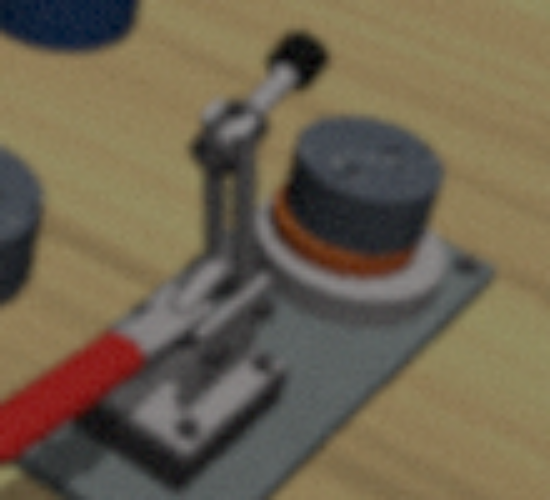

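The stack is flat and centred: the puck is about 2 mm off the anvil's axis and the spacer about 3–4 mm. The mug, nut driver and pickup tool haven't moved, so I'm handing in.

Run:
```python
from h import *
st(); print(ticket.close_job())
```

```text
t 55.83 tcp [ 0.3003 -0.3498  0.3   ] w 0.0854 F [-0.7 -0.3 -0.1]
the job is handed in; nothing more can be done
None
```

The job is done and handed in at 55.8 s of the 141 s allowed; no verdict was reported. I moved the bottle and the tin to the mat and laid the spacer on the anvil. The smallest puck, the one from the tray, went on top, and the bottle and tin then went back in the tray.

**Last checks:**
- **Puck:** flat on the spacer, about 2 mm off the anvil's axis (limit 12 mm), with its top at z 0.0675.
- **Spacer:** flat on the anvil, about 3–4 mm off its axis (limit 12 mm). It was about 4 mm off when I placed it, and I did not re-centre it.
- **Bottle and tin:** upright, about 2 mm and 2.4 mm from where they stood (limit 15 mm).
- **Mug, nut driver and pickup tool:** no change between the first and last top pictures.
- **Robot:** clear of everything, with the gripper open.

**Disagreements:** the scene camera read objects several millimetres nearer to itself than the top camera did (more for the bottle on the mat). I put that down to visible side walls biasing the fit and relied on the top camera. One check script stopped on a failed circle fit of the partly hidden fixture, so its mug fit and scene picture were lost. The final check covered both with new pictures.

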